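# Clear the riser pad out of the covered display case

### The job

The music box from this display case has been sold. Raise the clear dust cover to 60 degrees and let go of it, so that it stays there by itself; then reach in under the raised cover and slide the cork-topped riser pad along the deck and off the side of the case where the pine crate stands, so that it drops into the crate. Leave the cover standing at 60 degrees, keep the crate in its place, and do not disturb the shell box, the lighthouse or the lid stand.

Things in the scene. Friction and masses are not known exactly. Their poses are not given: they have to be found in the camera images.
- case: Display case fixed to the counter: a mahogany plinth with a flat lipless deck 220 mm (x) by 260 mm (y), 95 mm above the counter; deck edges at x = +-110 mm, y = +-130 mm. Origin: centre of the plinth's underside, on the counter. x points to the hinged (far) side, y to its left side, z up; it may be turned by up to 0.18 rad. A clear dust cover stands on the deck.
- cover (a joint): Opening angle of the clear cover, rad: 0 shut, grows as its front edge is raised; 60 degrees = 1.047; end stop 1.31. Shut or up to 0.3 ajar at the start. A stiff friction hinge holds it at any angle where it is let go; raising it takes 6 to 9 N at the handle. At 60 degrees its front edge overhangs the deck: to reach the pad lean the tool 25 to 40 degrees, wrist towards the robot.
- cover_hinge (a point): Midpoint of the cover's hinge line, which runs along the case's y axis at x = +100 mm, z = 95 mm in the case frame. The cover is a clear box with brass edges and no bottom, 200 mm deep (x), 240 mm wide (y), 100 mm high, panels 3 mm thick, about 0.5 kg, hinged on its far lower edge.
- cover_handle (a point): Middle of the brass bar of the handle near the top of the cover's front panel: round, 12 mm thick, 92 mm long along the case's y between two posts, 42 mm out from the panel, so that it can be pinched front-to-back from above. When shut it is 242 mm before the hinge line and 85 mm above it, 15 mm lower than the cover's top. It circles the hinge line as the cover opens.
- pad_center (a point): Centre (half-way up) of the loose riser pad: a flat pine block with a cork top, 100 mm (its x) by 75 mm (its y) by 24 mm high, about 110 g, lying on the deck under the cover within 18 mm (x) and 25 mm (y) of the deck's middle, its x axis within 0.12 rad of the case's. Do not let it drift towards the hinge: there the raised cover's side panels come down close to the deck.
- crate: Loose open slatted pine crate, 220 mm (x) by 180 mm (y) by 50 mm high, walls and floor 7 mm, standing on the counter close against either the left (+y) or the right (-y) side of the case, about 228 mm from the case's middle. Origin: centre of its underside; x along its longer side.
- shell_box: Bystander: pearl white resin box in the shape of a scallop shell, about 115 mm across and 55 mm high, on the other side of the case from the crate. Origin: centre of its underside.
- lighthouse: Bystander: brass lighthouse figurine, 72 mm across the foot, 150 mm high, at the left of the case. Origin: centre of its underside.
- lid_stand: Bystander: mahogany slotted stand with three upright cream and gold enamel lids, 110 by 200 mm, 92 mm high, at the right of the case. Origin: centre of its underside.

How it is judged:
By the outcome, as a careful person would: the job done as asked, in the order asked, and still so for the second after the job is handed in, with the robot touching nothing.
It also fails if it takes over 58 s, if anything falls off the work surface, if the arm or the gripper's body presses on something with over 40 N, if the wrist force passes 120 N, or if a joint passes its speed limit or range.

### The arm

A 7-joint arm with a two-finger parallel gripper is mounted at the origin on the work surface. World frame = base frame: x ahead of the robot, y to its left, z up, the work surface at z = 0. Lengths are in m, angles in rad, forces in N, time in s.
With the tool pointing down it reaches from about 0.425 to 0.875 m from the base axis. Payload 8.4 kg.
Tool frame: the origin (TCP) lies midway between the tips of the shut fingers; the grasp point (between the pads) lies 19 mm behind it; z points along the fingers, y is the line along which they close (so a half turn about z gives the same grasp; the last joint's range is limited). The gripper opens to 85 mm and grips with 20 to 120 N. Pads are 22 mm wide; open, the fingers measure 114 mm over their backs; the gripper's body (76 mm by 85 mm) begins 54 mm behind the grasp point. The pads swing forward as they close: fully open they stand 13 mm farther back than shut.
Start: joints at [-1.269, 0.333, 0.04, 1.465, -0.013, 1.343, -0.059], TCP at [0.254, 0.598, 0.231] pointing down, gripper open.
Joint ranges: [-2.58, 2.58], [-0.38, 2.09], [-1.3, 1.39], [0.25, 2.4], [-1.5, 4.64], [0.08, 2.09], [-2.65, 2.65]. Speed limits (rad/s): [2.22, 2.22, 2.79, 2.79, 3.14, 3.14, 3.14].

### API

Orientations are given as a rotation vector (axis times angle).
In Python, from workcell import get_obs, camera, sign_off gives the robot as it stands.
- The arm moves only by the tool move_arm, never from a script. Its argument "series" is a list of rows, each an object with "turn": the turn, a rotation vector about the world's x, y, z in rad, a list of three; "linear": the shift along the world's x, y, z in mm, a list of three; "gripper": the gripper's target within -1 to 1 (shut at 1, half-way at 0, fully open at -1). A call has 1 to 10 rows; each row shifts and turns the commanded pose from where the row before left it; what a row does not reach is not made up. A row lasts 1/10 s, in which the tool goes at most 50 mm and 8.59 degrees, less where a joint would pass 70% of its speed; a pose out of reach is approached as far as the arm can. A call with a gripper value outside its range is refused whole. The fingers move at their own pace and stop on an object; the grip force is fixed at half the most. Time passes only in rows, so rows that do not move let the fingers close. It gives the time, the measured TCP pose, the force, the opening and the grip force at its end, in the units of the state.
- get_obs(): the state, without advancing time (a new reading comes with each control period).
- camera(name): name is "scene" or "top" or "wrist"; returns a dict with "pixels" (480x640x3 uint8, blue, green, red), "vertical_fov" (degrees; the focal length in pixels is half the picture's height over the tangent of half this angle, whatever the lens; pixels are square), "cx", "cy" (the principal point, pixels), "extrinsics" (4x4, takes a point from camera to world coordinates). Camera axes: x right, y up, looking along -z (the intrinsics and any distortion apply to the point x, -y, -z); pixel columns grow to the right and rows downward; lengths in m; the calibration is good to about 2 mm. A picture is of the moment at which its call begins. There is no depth.
- sign_off(): hands the job in; it is judged then, once.
The state is a dict: "t": time; "q": joint angles; "joint_vel": joint speeds; "joint_torque": joint torques, N m; "tool_pos": TCP position; "tool_rot": TCP orientation; "wrist_force": force on the tool from outside, world axes, zero at the start; "torque": the same for the moment, N m; "width": finger opening in m; "grasp_force": force on a finger pad.
Only numpy, scipy, OpenCV 4.12 (cv2) and the standard library are available. Lean on these libraries where they do the work, as an engineer would, in place of code of your own. Each camera call takes 0.05 s, during which the arm holds its last target. There are 200 camera calls.

## Working session

There is one attempt and no reset: what is moved stays moved. The work goes in short steps, Python scripts to look and compute and a tool call to move; the robot and the scene stay as the last step left them, time stands still between calls to the robot, and variables do not carry over. Pictures are saved under pics/ and viewed, at most 10 in all, crops included, and the job is handed in when it is done.

Besides the shell and the picture viewer there is one more tool, called after "Request:" by a JSON object that holds its "method" and its "body", one argument or row to a line. move_arm: Moves the arm, as the interface text tells. Its arguments: {"type":"object","properties":{"series":{"type":"array","items":{"type":"object","properties":{"turn":{"type":"array","items":{"type":"number"}},"linear":{"type":"array","items":{"type":"number"}},"gripper":{"type":"number"}}}}},"required":["series"]}

```bash
mkdir -p pics; ls; python3 - <<'E'
from workcell import get_obs,camera
import cv2,pickle
o=get_obs();print(o['t'],o['tool_pos'],o['tool_rot'],o['width'])
d={}
for n in('scene','top'):
    c=camera(n);d[n]=c;print(n,c['vertical_fov'],c['cx'],c['cy'],c['extrinsics'],[k for k in c]);cv2.imwrite(f'pics/{n}0.png',c['pixels'])
pickle.dump(d,open('c0.pkl','wb'))
E
```

```text
pics
0.0 [0.25346876 0.5980678  0.23042094] [-6.25381726e-01 -3.07855721e+00  2.41592081e-03] 0.08555517354465558
scene 51.05065773869142 320.68838578207914 243.67266045019267 [[-0.52415757 -0.56548006  0.63678187  1.53744183]
 [ 0.85161652 -0.34553515  0.39415068  0.58286975]
 [-0.00285383  0.74889102  0.66268702  1.0965878 ]
 [ 0.          0.          0.          1.        ]] ['pixels', 'vertical_fov', 'cx', 'cy', 'extrinsics']
top 53.25074203141838 322.7010812995277 240.05244722409515 [[ 2.52417141e-02  9.93737804e-01 -1.08848671e-01  4.69307488e-01]
 [-9.99536921e-01  2.69389805e-02  1.41504536e-02  8.77834411e-04]
 [ 1.69941129e-02  1.08441084e-01  9.93957610e-01  1.37730696e+00]
 [ 0.00000000e+00  0.00000000e+00  0.00000000e+00  1.00000000e+00]] ['pixels', 'vertical_fov', 'cx', 'cy', 'extrinsics']
```

View pics/scene0.png

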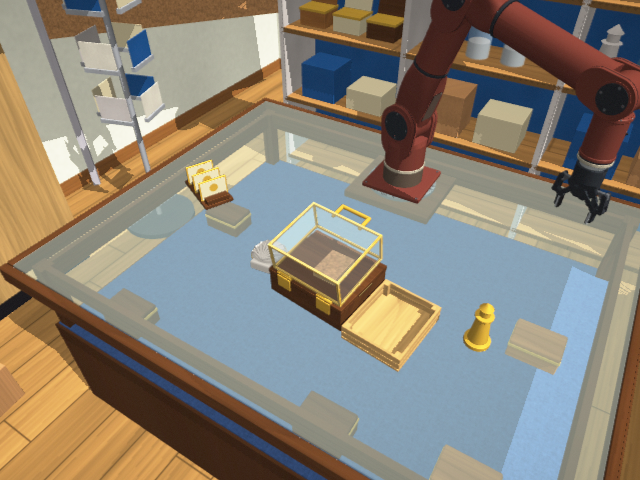

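View pics/top0.png

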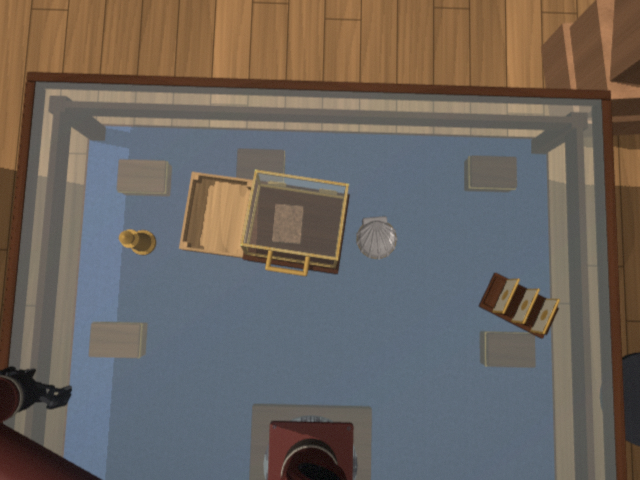

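The crate stands on the left (+y) side, at top px ~(215,215). The pad is at top px (288,223), the handle at (287,268), and the shell is on the right at (376,238). Next I'll enlarge the case for corner picks.

```bash
python3 - <<'E'
import cv2,pickle,numpy as np
d=pickle.load(open('c0.pkl','rb'))
a=cv2.resize(d['top']['pixels'][160:285,175:375],None,fx=4,fy=4,interpolation=cv2.INTER_CUBIC)
cv2.imwrite('pics/t1.png',a)
b=cv2.resize(d['scene']['pixels'][195:345,255:455],None,fx=4,fy=4,interpolation=cv2.INTER_CUBIC)
cv2.imwrite('pics/s1.png',b)
E
```

```text
(no output)
```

View pics/t1.png

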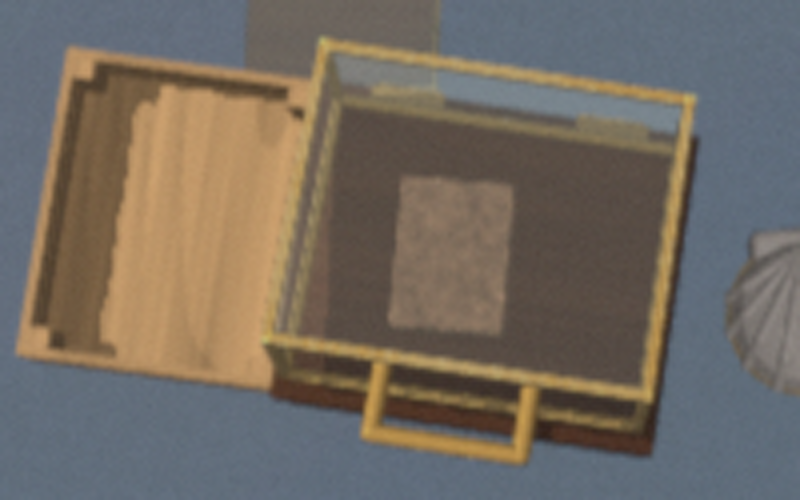

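View pics/s1.png

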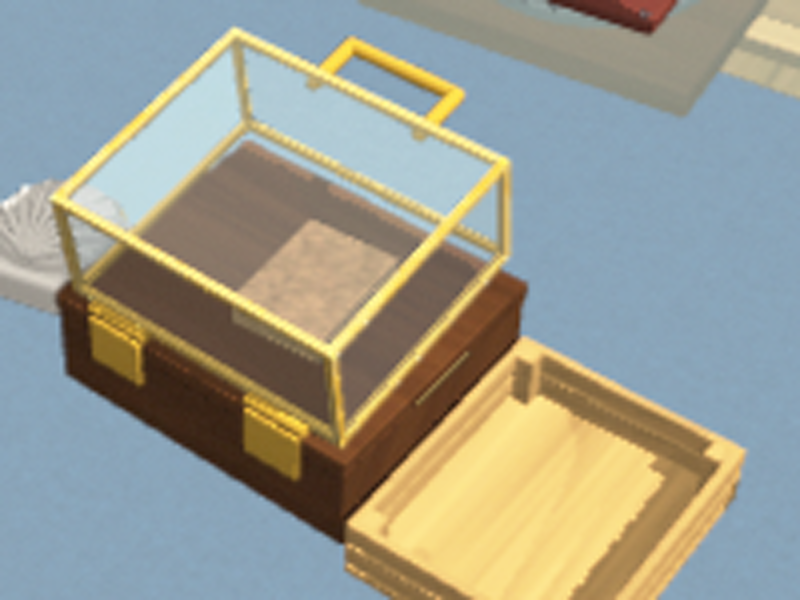

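The crops show the cover's top corners, the handle bar ends, the deck corners and the cork top clearly in both views. I'll fit the case pose, cover angle and pad jointly.

```bash
cat > h.py <<'E'
import numpy as np
def proj(c,P):
    E=np.array(c['extrinsics']);P=np.atleast_2d(P)
    p=(P-E[:3,3])@E[:3,:3];f=240/np.tan(np.radians(c['vertical_fov'])/2)
    return np.c_[c['cx']+f*p[:,0]/-p[:,2],c['cy']+f*-p[:,1]/-p[:,2]]
def rz(a):c,s=np.cos(a),np.sin(a);return np.array([[c,-s,0],[s,c,0],[0,0,1]])
def cov(P,th): # point in case frame when shut -> opened
    h=np.array([.1,0,.095]);r=np.asarray(P)-h;c,s=np.cos(th),np.sin(th)
    return np.c_[h[0]+c*r[:,0]+s*r[:,2],r[:,1],h[2]-s*r[:,0]+c*r[:,2]]
def w(p,P):return np.atleast_2d(P)@rz(p[2]).T+[p[0],p[1],0]
E
cat > fit.py <<'E'
import numpy as np,pickle
from h import *
from scipy.optimize import least_squares
d=pickle.load(open('c0.pkl','rb'))
T=lambda L:(np.array(L)+.5)/4-.5+[175,160]
S=lambda L:(np.array(L)+.5)/4-.5+[255,195]
ct=[[.1,.12,.195],[.1,-.12,.195],[-.1,-.12,.195],[-.1,.12,.195]]
hb=[[-.142,.043,.18],[-.142,-.043,.18]]
C=np.array(ct+hb)
tu=T([(323,43),(690,99),(649,397),(268,340),(370,435),(522,457)])
su=S([(334,352),(60,199),(237,33),(507,160),(462,96),(352,43)])
dk=np.array([[.11,.13,.095],[-.11,.13,.095],[.11,-.13,.095]]);dsu=S([(343,460),(523,287),(62,290)])
dk2=np.array([[-.11,.13,.095],[-.11,-.13,.095]]);dtu=T([(273,393),(650,450)])
def parts(p):
    return [proj(d['top'],w(p,cov(C,p[3])))-tu,proj(d['scene'],w(p,cov(C,p[3])))-su,proj(d['scene'],w(p,dk))-dsu,proj(d['top'],w(p,dk2))-dtu]
r=least_squares(lambda p:np.concatenate([x.ravel() for x in parts(p)]),[.75,0,-.1,.1],loss='soft_l1')
p=r.x;print(p)
for x in parts(p):print(x.round(1).tolist())
K=np.array([[.05,.0375,0],[.05,-.0375,0],[-.05,-.0375,0],[-.05,.0375,0]])
ku=T([(403,178),(513,183),(501,333),(389,327)]);ks=S([(398,258),(315,222)])
def g(q):
    W=w(p,w(q,K)+[0,0,.119]);return np.r_[(proj(d['top'],W)-ku).ravel(),(proj(d['scene'],W[[3,2]])-ks).ravel()]
q=least_squares(g,[0,0,0]);print('pad in case',q.x,g(q.x).round(1))
print('pad world',w(p,[[*q.x[:2],.107]]),'yaw',p[2]+q.x[2])
cu=T([(68,48),(18,354)]); 
def gc(q):return (proj(d['top'],w(p,w(q,[[.11,.09,.05],[-.11,.09,.05]])))-cu).ravel()
c=least_squares(gc,[0,.228,0]);print('crate in case',c.x,gc(c.x).round(1))
for th in np.r_[p[3],.3,.6,.8,1.047]:
    print(th,w(p,cov([[-.142,0,.18]],th)).round(4))
E
python3 fit.py
```

```text
[ 0.64756399  0.05513001 -0.12421778  0.12723219]
[[-0.8, -1.3], [1.6, -1.1], [0.9, 1.5], [-1.8, 0.9], [1.6, -0.1], [-1.5, -0.3]]
[[-0.3, 0.5], [-2.2, -1.0], [-0.2, -1.4], [1.4, 0.2], [-1.9, -0.1], [1.1, 1.6]]
[[0.4, 1.1], [1.6, -1.4], [-2.1, 0.3]]
[[-1.1, 0.5], [0.8, 0.8]]
pad in case [-0.00050367  0.02271084  0.07580707] [-0.5 -0.7  0.1  0.2  0.1 -0.1 -0.2 -0.7  0.7 -0.6 -0.6 -1.5]
pad world [[0.64987804 0.07772827 0.107     ]] yaw -0.04841071948966126
crate in case [0.00532922 0.225492   0.0208677 ] [ 0.  -0.3 -0.   0.3]
0.1272321911526975 [[0.5193 0.0711 0.21  ]]
0.3 [[0.5423 0.0683 0.2477]]
0.6 [[0.5962 0.0615 0.3018]]
0.8 [[0.64   0.0561 0.3278]]
1.047 [[0.6997 0.0486 0.3471]]
```

Request:
{"method": "move_arm", "body": {
  "series": [
    {"linear": [10, -30, 20], "turn": [0, 0, -0.12], "gripper": 0},
    {"linear": [20, -45, 20], "turn": [0, 0, -0.13], "gripper": 0},
    {"linear": [25, -45, 20], "turn": [0, 0, -0.13], "gripper": 0},
    {"linear": [25, -45, 20], "turn": [0, 0, -0.13], "gripper": 0},
    {"linear": [25, -45, 10], "turn": [0, 0, -0.13], "gripper": 0},
    {"linear": [25, -45, 0], "turn": [0, 0, -0.13], "gripper": 0},
    {"linear": [25, -45, 0], "turn": [0, 0, -0.13], "gripper": 0},
    {"linear": [25, -45, 0], "turn": [0, 0, -0.13], "gripper": 0},
    {"linear": [25, -45, 0], "turn": [0, 0, -0.13], "gripper": 0},
    {"linear": [25, -45, 0], "turn": [0, 0, -0.13], "gripper": 0}
  ]
}}

```text
t: 1.1
tool_pos: [0.4734, 0.1812, 0.3158]
tool_rot: [-2.356, -2.078, -0.0]
wrist_force: [0.8, 1.1, -0.3]
width: 0.0426
grasp_force: 0.0
```

Request:
{"method": "move_arm", "body": {
  "series": [
    {"linear": [14, -36, -5], "turn": [0, 0, 0], "gripper": 0},
    {"linear": [14, -36, -5], "gripper": 0, "turn": [0, 0, 0]},
    {"linear": [10, -25, -5], "gripper": 0, "turn": [0, 0, 0]},
    {"linear": [0, 0, 0], "gripper": 0, "turn": [0, 0, 0]},
    {"linear": [0, 0, 0], "gripper": 0, "turn": [0, 0, 0]}
  ]
}}

```text
t: 1.6
tool_pos: [0.5107, 0.0859, 0.3006]
tool_rot: [-2.352, -2.082, 0.001]
wrist_force: [0.3, -0.1, -0.2]
width: 0.0426
grasp_force: 0.0
```

```bash
python3 - <<'E'
from workcell import get_obs,camera
import cv2,pickle,numpy as np
from h import *
o=get_obs();print(o['t'],o['tool_pos'],o['tool_rot'],o['wrist_force'])
c=camera('wrist');pickle.dump(c,open('w1.pkl','wb'));print(c['extrinsics'],c['vertical_fov'])
p=[ .64756399 , .05513001, -.12421778]
im=c['pixels'].copy()
P=np.array([[-.142,.046,.18],[-.142,-.046,.18]]);u=proj(c,w(p,cov(P,.1272)));print(u)
for a in u:cv2.circle(im,(int(a[0]),int(a[1])),4,(0,0,255),-1)
cv2.imwrite('pics/w1.png',im)
E
```

```text
1.6 [0.51073104 0.08592924 0.30055414] [-2.35155643e+00 -2.08240199e+00  9.35705001e-04] [ 0.32958552 -0.09972558 -0.1943443 ]
[[ 9.92701920e-01  1.14399238e-01  3.81538089e-02  5.21011181e-01]
 [-1.20593228e-01  9.42791200e-01  3.10808664e-01  1.65213245e-01]
 [-4.14801042e-04 -3.13141449e-01  9.49706408e-01  4.43242634e-01]
 [ 0.00000000e+00  0.00000000e+00  0.00000000e+00  1.00000000e+00]] 70.91983984964324
[[334.46010513 194.40450598]
 [332.53894857 309.72845277]]
```

View pics/w1.png

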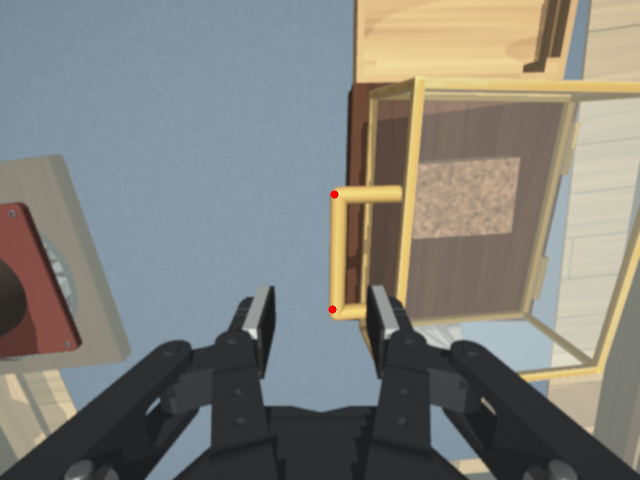

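The wrist view shows the bar's axis at px x≈340 (top) and 338 (bottom), 6 px right of the prediction, so it is about 4–5 mm farther out. I'll refit with this view added.

```bash
cat > fit2.py <<'E'
import re
s=open('fit.py').read()
s=s.replace("d=pickle.load(open('c0.pkl','rb'))","d=pickle.load(open('c0.pkl','rb'));wc=pickle.load(open('w1.pkl','rb'))")
s=s.replace("C=np.array(ct+hb)","C=np.array(ct+hb)*[1,1,1];C[:4,:2]*=[.98,.983];C[:4,2]-=.002\nB=np.array([[-.098,.118,.193],[-.098,.118,.097],[.098,.118,.097],[.098,-.118,.097],[-.142,.043,.18],[-.142,-.043,.18]]);wu=np.array([(417,82),(373,95),(573,99),(529,316),(341,194),(338,312)])")
s=s.replace("-dtu]","-dtu,(proj(wc,w(p,cov(B,p[3])))-wu)*.6]")
s=s.replace("q=least","pu=np.array([(519,158),(516,231)])\nq=least").replace("(proj(d['scene'],W[[3,2]])-ks).ravel()]","(proj(d['scene'],W[[3,2]])-ks).ravel(),.5*(proj(wc,W[:2])-pu).ravel()]")
exec(s)
E
python3 fit2.py
```

```text
[ 0.64893563  0.05448764 -0.12600491  0.13896411]
[[0.4, -1.2], [1.0, -1.0], [0.4, -0.4], [-0.5, -0.9], [1.8, -1.4], [-1.2, -1.5]]
[[-1.3, 0.7], [-1.8, -0.3], [-0.7, -0.4], [-0.3, 0.8], [-2.5, -0.4], [0.5, 1.3]]
[[-0.2, 1.4], [1.2, -1.1], [-2.6, 0.4]]
[[-0.9, -0.1], [0.9, 0.4]]
[[-0.3, -0.3], [-0.6, -0.5], [-0.9, -0.9], [-3.3, -1.1], [-1.4, 3.5], [-1.1, -2.1]]
pad in case [-0.00042021  0.02331333  0.08784224] [-0.7 -1.1 -0.1 -0.5  0.4 -0.8  0.  -1.1  0.4 -0.4 -1.1 -1.2 -0.  -0.9
 -2.3  0.4]
pad world [[0.65144858 0.07766895 0.107     ]] yaw -0.03816267255738574
crate in case [0.00348475 0.22596606 0.02265483] [ 0.  -0.3 -0.   0.3]
0.13896410585634686 [[0.5221 0.0706 0.2127]]
0.3 [[0.5437 0.0678 0.2477]]
0.6 [[0.5976 0.061  0.3018]]
0.8 [[0.6414 0.0554 0.3278]]
1.047 [[0.7011 0.0479 0.3471]]
```

Request:
{"method": "move_arm", "body": {
  "series": [
    {"linear": [12, -15, -10], "turn": [0, 0, 0], "gripper": 0.3},
    {"linear": [0, 0, -30], "turn": [0, 0, 0], "gripper": 0.3},
    {"linear": [0, 0, -30], "turn": [0, 0, 0], "gripper": 0.3},
    {"linear": [0, 0, -25], "turn": [0, 0, 0], "gripper": 0.3},
    {"linear": [0, 0, -13], "turn": [0, 0, 0], "gripper": 0.3},
    {"linear": [0, 0, 0], "turn": [0, 0, 0], "gripper": 0.3}
  ]
}}

```text
t: 2.25
tool_pos: [0.5218, 0.0721, 0.1915]
tool_rot: [-2.348, -2.085, 0.004]
wrist_force: [0.2, 0.4, 0.5]
width: 0.0301
grasp_force: 0.0
```

```bash
python3 - <<'E'
from workcell import get_obs,camera
import cv2
o=get_obs();print(o['t'],o['tool_pos'],o['wrist_force'])
cv2.imwrite('pics/w2.png',camera('wrist')['pixels'])
E
```

```text
2.25 [0.52182037 0.07212725 0.1914883 ] [0.15676473 0.44115906 0.47188086]
```

View pics/w2.png

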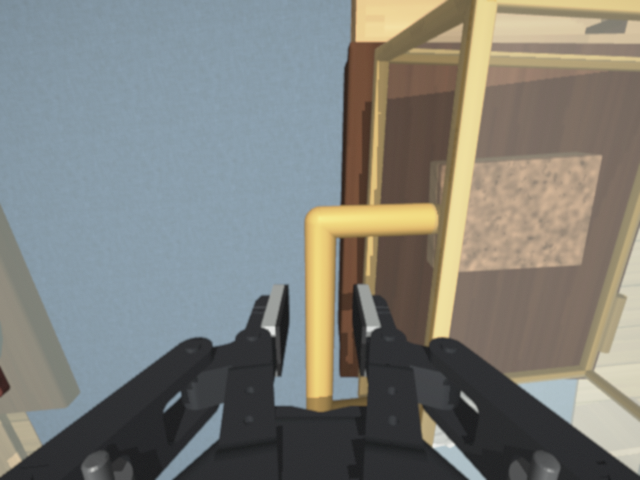

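The bar (px x≈320, y 215–405) is centred between the fingers, so I'm closing them.

Request:
{"method": "move_arm", "body": {
  "series": [
    {"linear": [0, 0, 0], "turn": [0, 0, 0], "gripper": 1},
    {"linear": [0, 0, 0], "turn": [0, 0, 0], "gripper": 1},
    {"linear": [0, 0, 0], "turn": [0, 0, 0], "gripper": 1},
    {"linear": [0, 0, 0], "turn": [0, 0, 0], "gripper": 1},
    {"linear": [0, 0, 0], "turn": [0, 0, 0], "gripper": 1}
  ]
}}

```text
t: 2.8
tool_pos: [0.5213, 0.072, 0.1939]
tool_rot: [-2.347, -2.083, 0.002]
wrist_force: [-11.1, 2.5, 6.7]
width: 0.0102
grasp_force: 58.4
```

```bash
cat > arc.py <<'E'
# TCP targets along the arc (grasp centre g, tool lean A along case x)
import numpy as np
from workcell import get_obs
from scipy.spatial.transform import Rotation as R
o=get_obs();p=np.array([.6489,.0545]);yaw=-.126
u=np.array([np.cos(yaw),np.sin(yaw),0]);r=R.from_rotvec(o['tool_rot']).as_matrix()
t=np.array(o['tool_pos']);print(o['t'],t,o['wrist_force'],o['width'],'lean',np.degrees(np.arcsin(r[:,2]@u)))
g=t-.019*r[:,2]
h=np.array([*p,.095])+.1*u
x=(g-h)@u;z=g[2]-.095;print('radius',np.hypot(x,z),'(.2565)','angle',np.arctan2(z,-x)-np.arctan2(.085,.242))
E
python3 arc.py
```

```text
2.8 [0.52133542 0.07201117 0.19386374] [-11.14141559   2.4659756    6.69007926] 0.010197804663611526 lean -0.1948795367406624
radius 0.25727536236962445 (.2565) angle 0.13810303069011087
```

```bash
cat >> arc.py <<'E'
def plan(th0,th1,A0,A1,n,rad=.2573):
    th=np.linspace(th0,th1,n+1);A=np.linspace(A0,A1,n+1);a=th+np.arctan2(.085,.242)
    P=h+np.outer(-rad*np.cos(a),u)+np.outer(rad*np.sin(a),[0,0,1])+.019*(np.outer(np.sin(A),u)-np.outer(np.cos(A),[0,0,1]))
    P[:,:2]+=(t-P[0])[:2]*0
    return (np.diff(P,axis=0)*1000)
if __name__=='__main__':
    print(plan(.138,1.047,0,.44,22).round(1).tolist())
E
python3 arc.py
```

```text
2.8 [0.52133542 0.07201117 0.19386374] [-11.14141559   2.4659756    6.69007926] 0.010197804663611526 lean -0.1948795367406624
radius 0.25727536236962445 (.2565) angle 0.13810303069011087
[[5.4, -0.7, 9.4], [5.8, -0.7, 9.1], [6.1, -0.8, 8.9], [6.5, -0.8, 8.7], [6.9, -0.9, 8.4], [7.2, -0.9, 8.2], [7.5, -1.0, 7.9], [7.8, -1.0, 7.6], [8.1, -1.0, 7.3], [8.4, -1.1, 6.9], [8.7, -1.1, 6.6], [9.0, -1.1, 6.3], [9.2, -1.2, 5.9], [9.4, -1.2, 5.5], [9.6, -1.2, 5.2], [9.8, -1.2, 4.8], [10.0, -1.3, 4.4], [10.2, -1.3, 4.0], [10.3, -1.3, 3.6], [10.5, -1.3, 3.2], [10.6, -1.3, 2.8], [10.7, -1.4, 2.3]]
```

Request:
{"method": "move_arm", "body": {
  "series": [
    {"linear": [5.4, -0.7, 9.4], "turn": [-0.0025, -0.02, 0], "gripper": 1},
    {"linear": [5.8, -0.7, 9.1], "turn": [-0.0025, -0.02, 0], "gripper": 1},
    {"linear": [6.1, -0.8, 8.9], "turn": [-0.0025, -0.02, 0], "gripper": 1},
    {"linear": [6.5, -0.8, 8.7], "turn": [-0.0025, -0.02, 0], "gripper": 1},
    {"linear": [6.9, -0.9, 8.4], "turn": [-0.0025, -0.02, 0], "gripper": 1},
    {"linear": [7.2, -0.9, 8.2], "turn": [-0.0025, -0.02, 0], "gripper": 1},
    {"linear": [7.5, -1.0, 7.9], "turn": [-0.0025, -0.02, 0], "gripper": 1}
  ]
}}

```text
t: 3.5
tool_pos: [0.5649, 0.0665, 0.254]
tool_rot: [2.273, 2.017, 0.135]
wrist_force: [-21.2, 1.9, 10.0]
width: 0.0102
grasp_force: 58.5
```

```bash
python3 arc.py|head -2
```

```text
3.5 [0.56488266 0.06653917 0.25398491] [-21.22614664   1.92183829   9.97140298] 0.010169175379786224 lean 7.667655078874978
radius 0.2583344434260432 (.2565) angle 0.4213824169453648
```

Request:
{"method": "move_arm", "body": {
  "series": [
    {"linear": [6.8, -1.0, 8.2], "turn": [-0.0025, -0.02, 0], "gripper": 1},
    {"linear": [7.2, -1.0, 7.8], "turn": [-0.0025, -0.02, 0], "gripper": 1},
    {"linear": [8.2, -1.1, 7.1], "turn": [-0.0025, -0.02, 0], "gripper": 1},
    {"linear": [8.6, -1.1, 6.7], "turn": [-0.0025, -0.02, 0], "gripper": 1},
    {"linear": [9.0, -1.1, 6.3], "turn": [-0.0025, -0.02, 0], "gripper": 1},
    {"linear": [9.2, -1.2, 5.9], "turn": [-0.0025, -0.02, 0], "gripper": 1},
    {"linear": [9.4, -1.2, 5.5], "turn": [-0.0025, -0.02, 0], "gripper": 1}
  ]
}}

```text
t: 4.2
tool_pos: [0.6257, 0.0589, 0.3022]
tool_rot: [2.184, 1.938, 0.274]
wrist_force: [-10.1, 2.3, 2.8]
width: 0.0093
grasp_force: 61.7
```

```bash
python3 arc.py|head -2
```

```text
4.2 [0.62570671 0.05891941 0.30220045] [-10.13900644   2.3294547    2.81192978] 0.009255040548996923 lean 16.07300108370693
radius 0.25966726021247744 (.2565) angle 0.7138974689996591
```

Request:
{"method": "move_arm", "body": {
  "series": [
    {"linear": [9.6, -1.2, 5.2], "turn": [-0.0025, -0.02, 0], "gripper": 1},
    {"linear": [9.8, -1.2, 4.7], "turn": [-0.0025, -0.02, 0], "gripper": 1},
    {"linear": [10.0, -1.3, 4.2], "turn": [-0.0025, -0.02, 0], "gripper": 1},
    {"linear": [10.2, -1.3, 3.7], "turn": [-0.0025, -0.02, 0], "gripper": 1},
    {"linear": [10.3, -1.3, 3.2], "turn": [-0.0025, -0.02, 0], "gripper": 1},
    {"linear": [10.5, -1.3, 2.8], "turn": [-0.0025, -0.02, 0], "gripper": 1},
    {"linear": [10.6, -1.3, 2.4], "turn": [-0.0025, -0.02, 0], "gripper": 1},
    {"linear": [5, -0.7, 1], "turn": [0, 0, 0], "gripper": 1}
  ]
}}

```text
t: 5.0
tool_pos: [0.7028, 0.0491, 0.33]
tool_rot: [2.092, 1.856, 0.4]
wrist_force: [-6.3, 2.3, 4.6]
width: 0.0097
grasp_force: 64.4
```

```bash
python3 arc.py|head -2; python3 - <<'E'
from workcell import camera
import cv2,pickle,numpy as np
from h import *
d={n:camera(n) for n in('scene','top')};pickle.dump(d,open('c1.pkl','wb'))
p=[.6489,.0545,-.126];im=[]
for n,(x,y) in {'scene':(240,130),'top':(190,150)}.items():
    c=d[n];k=3;m=cv2.resize(c['pixels'][y:y+190,x:x+133],None,fx=k,fy=k,interpolation=cv2.INTER_CUBIC)
    P=cov([[-.098,.118,.193],[-.098,-.118,.193],[-.098,-.118,.097],[-.098,.118,.097],[.098,.118,.193],[.098,-.118,.193]],1.047)
    for a in proj(c,w(p,P)):cv2.circle(m,tuple(int(v) for v in (a-[x,y]+.5)*k),2,(0,0,255),-1)
    im.append(m)
cv2.imwrite('pics/c1.png',np.hstack(im))
E
```

```text
5.0 [0.7028324  0.04913217 0.33004209] [-6.33422735  2.27758829  4.6460884 ] 0.009668253845952506 lean 24.317565798271016
radius 0.2579950317114648 (.2565) angle 1.0235602714137264
```

View pics/c1.png

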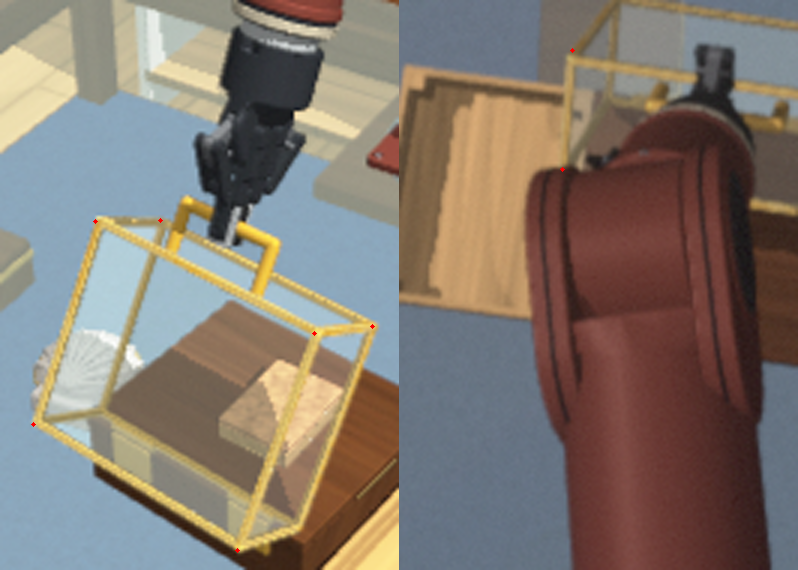

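The cover in the scene view matches the predicted 60° corners (red dots) within about 1 px. I'll fit the angle numerically.

```bash
cat > ang.py <<'E'
import sys,pickle,numpy as np
from h import *
from scipy.optimize import least_squares
def ang(c,u):
    P=np.array([[-.098,.118,.193],[-.098,-.118,.193],[-.098,-.118,.097],[-.098,.118,.097],[.098,.118,.193],[.098,-.118,.193]])
    f=lambda q:(proj(c,w([.6489+q[1],.0545+q[2],-.126],cov(P,q[0])))-u).ravel()
    r=least_squares(f,[1,0,0]);print(r.x,f(r.x).round(1))
    g=lambda q:f([q[0],0,0]);print(least_squares(g,[1.]).x)
if __name__=='__main__':
    d=pickle.load(open('c1.pkl','rb'))
    ang(d['scene'],np.array([(316,333),(97,219),(163,221),(374,325),(239,548),(36,421)])/3-.5+[240,130])
E
python3 ang.py
```

```text
[ 1.04360201e+00 -2.03173608e-03  9.20690513e-05] [ 0.3 -0.3  0.1  0.2 -0.1 -0.6  0.1 -0.1  0.1  0.1 -0.4  0.6]
[1.03261547]
```

Request:
{"method": "move_arm", "body": {
  "series": [
    {"linear": [2, -0.3, 0.5], "turn": [0, 0, 0], "gripper": 1},
    {"linear": [0, 0, 0], "turn": [0, 0, 0], "gripper": 1},
    {"linear": [0, 0, 0], "turn": [0, 0, 0], "gripper": 0.3},
    {"linear": [0, 0, 0], "turn": [0, 0, 0], "gripper": 0.3},
    {"linear": [0, 0, 0], "turn": [0, 0, 0], "gripper": 0.3},
    {"linear": [0, 0, 0], "turn": [0, 0, 0], "gripper": 0.3},
    {"linear": [-8, 1, 18], "turn": [0, 0, 0], "gripper": 0.3},
    {"linear": [-12, 1.5, 27], "turn": [0, 0, 0], "gripper": 0.3},
    {"linear": [-12, 1.5, 27], "turn": [0, 0, 0], "gripper": 0.3},
    {"linear": [-20, 2.5, 10], "turn": [0, 0, 0], "gripper": 0.3}
  ]
}}

```text
t: 6.1
tool_pos: [0.6533, 0.0539, 0.4135]
tool_rot: [2.092, 1.853, 0.4]
wrist_force: [0.0, 1.0, 0.7]
width: 0.0299
grasp_force: 0.0
```

Request:
{"method": "move_arm", "body": {
  "series": [
    {"linear": [-40, -4, 0], "turn": [0, 0, 0.02], "gripper": 1},
    {"linear": [-45, -4, 0], "turn": [0, 0, 0.02], "gripper": 1},
    {"linear": [-40, -4, -20], "turn": [-0.003, -0.02, 0.02], "gripper": 1},
    {"linear": [-20, -4, -35], "turn": [-0.003, -0.02, 0.02], "gripper": 1},
    {"linear": [-14, -4, -40], "turn": [-0.003, -0.02, 0.01], "gripper": 1},
    {"linear": [0, -5, -40], "turn": [-0.003, -0.02, 0], "gripper": 1},
    {"linear": [0, 0, -40], "turn": [-0.003, -0.02, 0], "gripper": 1},
    {"linear": [0, 0, -35], "turn": [-0.003, -0.02, 0], "gripper": 1},
    {"linear": [0, 0, 0], "turn": [0, 0, 0], "gripper": 1}
  ]
}}

```text
t: 7.0
tool_pos: [0.4964, 0.0305, 0.2141]
tool_rot: [1.944, 1.887, 0.494]
wrist_force: [-0.5, 0.2, -0.7]
width: -0.0
grasp_force: 0.0
```

```bash
python3 arc.py|head -1; python3 - <<'E'
from workcell import camera
import cv2,pickle,numpy as np
d={n:camera(n) for n in('scene','wrist')};pickle.dump(d,open('c2.pkl','wb'))
a=cv2.resize(d['scene']['pixels'][180:330,235:435],None,fx=2,fy=2,interpolation=cv2.INTER_CUBIC)
b=cv2.resize(d['wrist']['pixels'],(400,300),interpolation=cv2.INTER_AREA)
cv2.imwrite('pics/c2.png',np.hstack([a,b]))
E
```

```text
7.0 [0.49644084 0.03050749 0.21407935] [-0.45118019  0.21140353 -0.72796024] -3.86973565730707e-05 lean 30.198642266460407
```

View pics/c2.png

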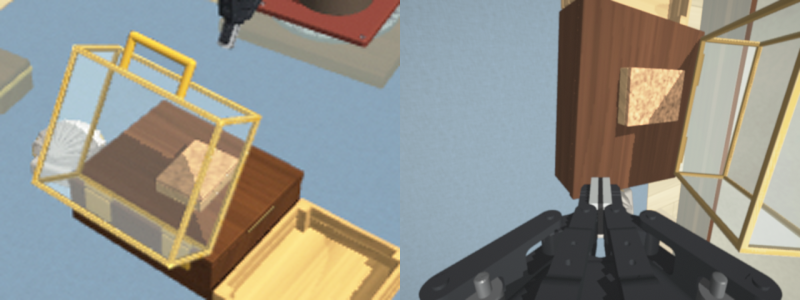

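The cover stays up, and the wrist view shows the pad with its cork top at roughly (632–684, 68–126) in the composite. I'll check both numerically.

```bash
python3 - <<'E'
import pickle,numpy as np
from ang import ang
from h import *
d=pickle.load(open('c2.pkl','rb'))
ang(d['scene'],np.array([(221,122),(78,48),(122,49),(259,118),(172,267),(36,182)])/2-.5+[235,180])
p=[.6489,.0545,-.126];K=np.array([[.05,.0375,.119],[.05,-.0375,.119],[-.05,-.0375,.119],[-.05,.0375,.119]])
q=[-.0004,.0233,.088]
print((proj(d['wrist'],w(p,w(q,K)))/1.6+[400,0]).round(1).tolist())
D=[[-.11,.13,.095],[-.11,-.13,.095],[.11,.13,.095]]
print((proj(d['wrist'],w(p,D))/1.6+[400,0]).round(1).tolist())
E
```

```text
[ 1.04361536 -0.00134484  0.00331915] [ 1.2  0.3 -0.7 -0.3 -0.9 -0.9  1.2 -0.2 -0.3 -0.  -0.6  0.5]
[1.02518234]
[[684.4, 69.6], [677.7, 120.0], [627.2, 126.9], [630.4, 67.8]]
[[584.9, -9.2], [572.8, 200.5], [705.6, 32.1]]
```

Request:
{"method": "move_arm", "body": {
  "series": [
    {"linear": [25, -5, -12], "turn": [0, 0, 0], "gripper": 1},
    {"linear": [25, -5, -15], "turn": [0, 0, 0], "gripper": 1},
    {"linear": [25, -4, -18], "turn": [0, 0, 0], "gripper": 1},
    {"linear": [25, -4, -18], "turn": [0, 0, 0], "gripper": 1},
    {"linear": [25, -3, -18], "turn": [0, 0, 0], "gripper": 1},
    {"linear": [20, -1, -15], "turn": [0, 0, 0], "gripper": 1},
    {"linear": [7, 0, -8], "turn": [0, 0, 0], "gripper": 1},
    {"linear": [0, 0, 0], "turn": [0, 0, 0], "gripper": 1}
  ]
}}

```text
t: 7.9
tool_pos: [0.6531, 0.0103, 0.1163]
tool_rot: [1.939, 1.883, 0.504]
wrist_force: [-0.2, 0.2, -0.6]
width: -0.0003
grasp_force: 0.0
```

```bash
python3 arc.py|head -1; python3 - <<'E'
from workcell import camera
import cv2,pickle,numpy as np
d={n:camera(n) for n in('scene','wrist')};pickle.dump(d,open('c3.pkl','wb'))
a=cv2.resize(d['scene']['pixels'][200:325,265:390],(500,500),interpolation=cv2.INTER_CUBIC)
b=cv2.resize(d['wrist']['pixels'][:,200:488],(300,500),interpolation=cv2.INTER_AREA)
cv2.imwrite('pics/c3.png',np.hstack([a,b]))
E
```

```text
7.9 [0.65306341 0.01033515 0.11633601] [-0.24147731  0.21880559 -0.55919995] -0.0003105653166405322 lean 30.64532735748996
```

View pics/c3.png

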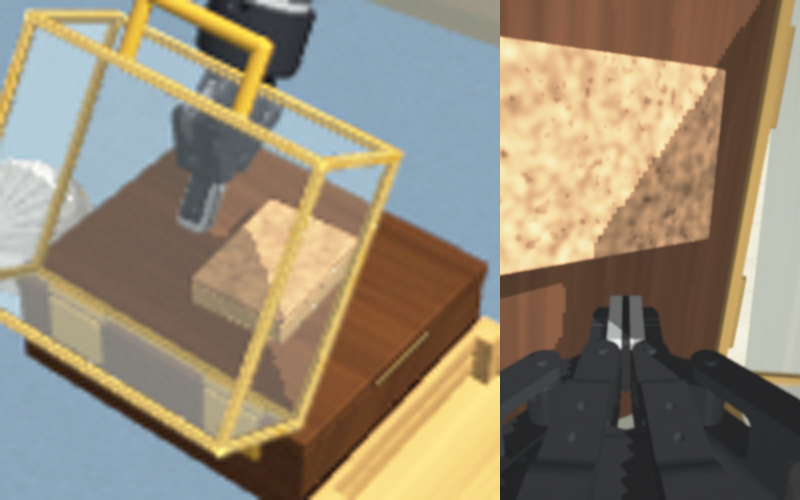

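Tip is right of the pad, slightly past its middle. I'm backing off 8 mm in x, lowering, then pushing half way along +y of the case.

Request:
{"method": "move_arm", "body": {
  "series": [
    {"linear": [-8, 1, 0], "turn": [0, 0, 0], "gripper": 1},
    {"linear": [0, 0, -7], "turn": [0, 0, 0], "gripper": 1},
    {"linear": [1, 8, 0], "turn": [0, 0, 0], "gripper": 1},
    {"linear": [1, 8, 0], "turn": [0, 0, 0], "gripper": 1},
    {"linear": [1.2, 9, 0], "turn": [0, 0, 0], "gripper": 1},
    {"linear": [1.2, 10, 0], "turn": [0, 0, 0], "gripper": 1},
    {"linear": [1.2, 10, 0], "turn": [0, 0, 0], "gripper": 1},
    {"linear": [1.2, 10, 0], "turn": [0, 0, 0], "gripper": 1},
    {"linear": [1.2, 10, 0], "turn": [0, 0, 0], "gripper": 1},
    {"linear": [0, 0, 0], "turn": [0, 0, 0], "gripper": 1}
  ]
}}

```text
t: 9.0
tool_pos: [0.6515, 0.0777, 0.1089]
tool_rot: [1.938, 1.885, 0.506]
wrist_force: [0.7, -0.2, -0.0]
width: 0.0001
grasp_force: 0.0
```

```bash
python3 arc.py|head -1; python3 - <<'E'
from workcell import camera
import cv2,pickle,numpy as np
d={n:camera(n) for n in('scene','wrist')};pickle.dump(d,open('c4.pkl','wb'))
a=cv2.resize(d['scene']['pixels'][200:325,265:390],(400,400),interpolation=cv2.INTER_CUBIC)
b=cv2.resize(d['wrist']['pixels'],(400,300),interpolation=cv2.INTER_AREA)
cv2.imwrite('pics/c4.png',np.hstack([a,np.pad(b,((0,100),(0,0),(0,0)))]))
E
```

```text
9.0 [0.6514798  0.07768131 0.10887875] [ 0.67722593 -0.24221082 -0.0480853 ] 0.00012225599089179677 lean 30.646571899076765
```

View pics/c4.png

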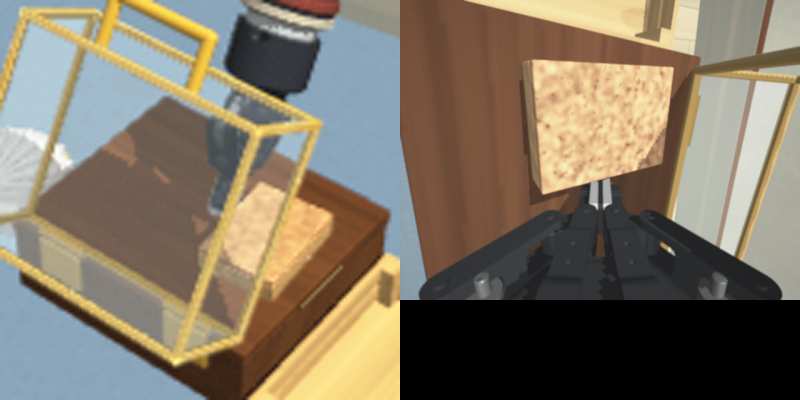

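Pad is being pushed squarely: the tip at (600,190) is near the middle of its edge (540–662), and the cover is undisturbed. Continuing over the edge.

Request:
{"method": "move_arm", "body": {
  "series": [
    {"linear": [1, 10, 0], "turn": [0, 0, 0], "gripper": 1},
    {"linear": [1.2, 10, 0], "turn": [0, 0, 0], "gripper": 1},
    {"linear": [1.2, 10, 0], "turn": [0, 0, 0], "gripper": 1},
    {"linear": [1.2, 10, 0], "turn": [0, 0, 0], "gripper": 1},
    {"linear": [1.2, 10, 0], "turn": [0, 0, 0], "gripper": 1},
    {"linear": [1.6, 13, 0], "turn": [0, 0, 0], "gripper": 1},
    {"linear": [2, 16, 0], "turn": [0, 0, 0], "gripper": 1},
    {"linear": [2.2, 18, 0], "turn": [0, 0, 0], "gripper": 1},
    {"linear": [2.2, 18, 0], "turn": [0, 0, 0], "gripper": 1},
    {"linear": [0, 0, 0], "turn": [0, 0, 0], "gripper": 1}
  ]
}}

```text
t: 10.1
tool_pos: [0.6655, 0.1952, 0.1088]
tool_rot: [1.936, 1.888, 0.507]
wrist_force: [-0.2, 0.4, 0.8]
width: -0.0002
grasp_force: 0.0
```

Request:
{"method": "move_arm", "body": {
  "series": [
    {"linear": [0, 0, 0], "turn": [0, 0, 0], "gripper": 1},
    {"linear": [0, 0, 0], "turn": [0, 0, 0], "gripper": 1},
    {"linear": [0, 0, 0], "turn": [0, 0, 0], "gripper": 1}
  ]
}}

```text
t: 10.4
tool_pos: [0.6656, 0.1897, 0.1087]
tool_rot: [1.941, 1.882, 0.503]
wrist_force: [0.8, -0.6, 0.3]
width: -0.0
grasp_force: 0.0
```

```bash
python3 arc.py|head -1; python3 - <<'E'
from workcell import camera
import cv2,pickle,numpy as np
from h import *
c=camera('scene');pickle.dump({'scene':c},open('c5.pkl','wb'))
d0=pickle.load(open('c3.pkl','rb'))['scene']
p=[.6489,.0545,-.126]
df=np.abs(c['pixels'].astype(int)-d0['pixels']).sum(2)>60
# changed fraction within crate interior (floor) and footprint of crate / rim samples
S=np.array([[x,y,.02] for x in np.linspace(-.09,.09,19) for y in np.linspace(.155,.30,15)])
u=proj(c,w(p,S)).round().astype(int);m=df[u[:,1],u[:,0]].reshape(19,15)
for r in m:print(''.join('#' if v else '.' for v in r))
E
```

```text
10.4 [0.66560827 0.18972954 0.10867373] [ 0.79236069 -0.57173881  0.32050457] -2.9500324797096907e-06 lean 30.62727010498543
...............
...............
...............
...............
...............
.##.......#....
.##.......#....
..#.......#....
..#.......#....
..#.......#....
..#.......#....
..#.......#....
..#.......#....
..#......##....
..#########....
..#####........
...............
...............
...............
```

Request:
{"method": "move_arm", "body": {
  "series": [
    {"linear": [-15, 2, 3], "turn": [0, 0, 0], "gripper": 1},
    {"linear": [-25, 3, 8], "turn": [0, 0, 0], "gripper": 1},
    {"linear": [-35, 4, 15], "turn": [0, 0, 0], "gripper": 1},
    {"linear": [-40, 5, 20], "turn": [0, 0, 0], "gripper": 1},
    {"linear": [-40, 5, 30], "turn": [0, 0, 0], "gripper": 1},
    {"linear": [-30, 5, 30], "turn": [0, 0, 0], "gripper": 1},
    {"linear": [-10, 30, 30], "turn": [0, 0, 0], "gripper": 1},
    {"linear": [0, 40, 20], "turn": [0, 0, 0], "gripper": 1},
    {"linear": [0, 40, 10], "turn": [0, 0, 0], "gripper": 1},
    {"linear": [0, 0, 0], "turn": [0, 0, 0], "gripper": 1}
  ]
}}

```text
t: 11.45
tool_pos: [0.47, 0.3305, 0.2764]
tool_rot: [1.936, 1.888, 0.511]
wrist_force: [0.4, -0.3, -0.6]
width: 0.0004
grasp_force: 0.0
```

```bash
python3 - <<'E'
from workcell import camera,get_obs
import cv2,pickle,numpy as np
from h import *
print(get_obs()['tool_pos'])
c=camera('scene');t=camera('top');t0=pickle.load(open('c0.pkl','rb'))['top'];d2=pickle.load(open('c2.pkl','rb'))['scene']
df=(np.abs(c['pixels'].astype(int)-d2['pixels']).sum(2)>60)
a=cv2.resize(df[180:340:2,235:455:2].astype(np.uint8),None,fx=1,fy=1)
for r in a[::1]:print(''.join('#' if v else '.' for v in r))
# top view changes (bystanders/crate)
dt=np.abs(t['pixels'].astype(int)-t0['pixels']).sum(2)>80
for n,(x0,x1,y0,y1) in dict(shell=(352,400,212,262),light=(114,160,225,258),stand=(475,565,268,338),crate_left=(178,196,170,255),crate_top=(192,240,168,180)).items():print(n,dt[y0:y1,x0:x1].sum())
E
```

```text
[0.47004645 0.33053362 0.27644848]
......................................................############............................................
......................................................###########.............................................
.......................................................#########..............................................
.......................................................#########.............................................#
........................................................#######..............................................#
........................................................######...............................................#
........................................................###..................................................#
........................................................###..................................................#
.......................................................####.................................................##
.......................................................###........
[... 7165 characters left out ...]
..................................................######...........#..........................
....................................................................#####.........##..........................
.....................................................................######......##...........................
.......................................................................######...##............................
.........................................................................########.............................
...........................................................................#####..............................
shell 346
light 0
stand 0
crate_left 0
crate_top 0
```

```bash
python3 -c "
from workcell import sign_off
print(sign_off())"
```

```text
the job is handed in; nothing more can be done
None
```

The job is handed in at about 11.5 s: the cover stands by itself at about 59–60° and the pad appears to lie flat in the crate; the crate, lighthouse and lid stand show no movement, and neither does the shell box since the cover was raised (its start-to-end top-view difference, probably the raised cover and its shadow, was not checked further).

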